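# Press the sample carrier under the leaf spring and slide it home

### The job

Load the sample carrier into the loading station: with your fingertips press its finger rest firmly down against the sprung deck, and keep pressing while you slide it along the lane under the clamp bar and the leaf spring until its nose is fully home against the end stop. Then let go and leave it there, flat and held down by the spring. Nothing is to be lifted out of its place, and the glassware and other things around must stay where they are.

Things in the scene. Friction and masses are not known exactly. Their poses are not given: they have to be found in the camera images.
- loader: Fixed loading station: grey base 300 x 120 x 10 mm, straight lane between two dark grey side rails (inner gap 70 mm, tops 38 mm above the bench). Origin on the bench surface, on the lane's centre line, under the upstream face of the clamp bar; +x points along the lane the way the carrier must slide, z up. Lane from x = -217 mm (open end) to the end stop at x = +56 mm.
- clamp (a point): Centre of the lower edge of the clamp bar's upstream face (loader x = 0, 40 mm above the bench). The bar is rigid, dark grey, across the lane, loader x = 0 to 12 mm, underside 40 mm and top 58 mm (its posts 62 mm) above the bench, 114 mm wide. With the deck up the carrier's top (46 mm) is 6 mm too high and its nose is blocked by this bar.
- deck_mid (a point): Point on the top of the sprung deck, on the centre line at loader x = -66 mm. The deck is the lane's white, slippery floor, 69 mm wide, as long as the lane: its top is 30 mm above the bench when up, 20 mm when pressed fully down. It moves straight up and down without tilting; the carrier lies flat on it.
- deck (a joint): How far the sprung deck is pressed down, in m: 0 = up, 0.010 = on its bottom stop. With the carrier on it (0.18 to 0.35 kg, varies) about 5 to 7 N of push make it begin to sink and 12 to 14 N bottom it out. The carrier passes under the clamp bar only with the deck more than 6 mm down, best 8 to 10 mm.
- leaf: Steel leaf spring 30 mm wide, 36 mm long, at the lower downstream edge of the clamp bar (origin there: loader x = 12 mm, 42 mm above the bench), sloping down along the lane to a rounded toe at loader x = 48 mm, underside 32 mm above the bench when free. A carrier pushed under it lifts the toe; it then presses the carrier down with about 6 to 9 N.
- carrier: Sample carrier: loose flat aluminium block 140 x 66 x 16 mm on the deck, upstream of the clamp bar. Origin at the centre of its underside, +x to its nose (along the lane). Two flat brown sample discs in the front half of its top. A rib 50 mm wide, 10 mm high crosses its top at x = -26 to -20 mm; behind it lies the finger rest. A fingertip on the rest can push against the rib.
- finger_rest (a point): Centre of the flat finger rest (thin dark lines) on top of the carrier: carrier x = -47 mm, on its centre line, at its top surface. The rest is 44 mm long (carrier x = -70 to -26 mm) and 66 mm wide.
- nose (a point): Middle of the carrier's front face (carrier x = +70 mm, 8 mm above its underside).
- stop (a point): Point on the face of the end stop where the lane ends (loader x = 56 mm, on the centre line, 30 mm above the bench). The carrier is home when its nose face touches this face. The stop is a block 12 mm thick along the lane, 70 mm wide, its top 44 mm above the bench.
- vial_a: Bystander: clear capped vial, diameter 24 mm, 48 mm tall, beside the station. Origin at the centre of its underside.
- vial_b: Bystander: amber capped vial, diameter 24 mm, 48 mm tall, beside the station. Origin at the centre of its underside.
- sample_jar: Bystander: white sample jar with black cap, diameter 48 mm, 55 mm tall, beside the station. Origin at the centre of its underside.
- pellet_ring: Bystander: steel ring, outer diameter 40 mm, 8 mm high, lying beside the station. Origin at the centre of its underside.
- beaker: Bystander: glass beaker, diameter 60 mm, 75 mm tall. Origin at the centre of its underside.
- spatula: Bystander: flat-bladed spatula with a wooden handle, 180 mm long lying on the bench. Origin under its middle, handle to its -x.
- wash_bottle: Bystander: white bottle, diameter 64 mm, 150 mm tall. Origin at the centre of its underside.
There are look-alikes about, which are no part of the job. What is shaped like the carrier but green or yellow is not meant.

How it is judged (in metres and radians):
On the way, in this order (a step that is already met when the one before it is completed fails the run):
1. the carrier is pressed down with the deck, before its nose is under the clamp bar (value of joint deck above 0.0055 m and x of nose in the frame of loader below 0.006 m).
2. the carrier's nose has passed under the clamp bar and reached under the leaf spring, still pressed down (x of nose in the frame of loader above 0.02 m and value of joint deck above 0.0045 m and z of nose in the frame of loader below 0.034 m).
At the end, for the whole second after the job is handed in: The carrier's nose is within 4 mm of the end stop, it lies flat in the lane (within 0.05 rad), under the clamp bar with the deck held down by at least 4.5 mm and the leaf spring pressing on it with more than 2 N, at rest and released (x of nose in the frame of loader above 0.052 m and value of joint deck above 0.0045 m and z of nose in the frame of loader below 0.034 m and angle between carrier's own z axis and vertical below 0.05 rad and contact force between leaf and carrier above 2 N and linear speed of carrier below 0.01 m/s); the robot touches nothing.
It fails at once if the carrier is lifted off the deck or tipped up (z of finger_rest in the frame of loader above 0.058 m or z of nose in the frame of loader above 0.05 m or angle between carrier's own z axis and vertical above 0.2 rad).
It fails at once if a bystander is lifted or moved by more than 25 mm (distance of any of vial_a, vial_b, sample_jar, pellet_ring, beaker, spatula, wash_bottle from where it was at the start of the episode above 0.025 m).
It also fails if it takes over 35 s, if anything falls off the work surface, if the arm or the gripper's body presses on something with over 40 N, if the wrist force passes 120 N, or if a joint passes its speed limit or range.

### The arm

A 6-joint arm with a two-finger parallel gripper is mounted at the origin on the work surface. World frame = base frame: x ahead of the robot, y to its left, z up, the work surface at z = 0. Lengths are in mm, angles in rad, forces in N, time in s.
With the tool pointing down it reaches from about 275 to 1000 mm from the base axis. Payload 8.4 kg.
Tool frame: the origin (TCP) lies on the centre line of the jaws, within the pads' length; the fingertips stand 22 mm ahead of it and the grasp point (between the pads) lies 3 mm ahead of it; z points along the fingers, y is the direction in which the jaws open and shut (so a half turn about z gives the same grasp; the last joint's range is limited). The gripper opens to 85 mm and grips with 20 to 120 N. Pads are 22 mm wide; open, the fingers measure 114 mm over their backs; the gripper's body (76 mm by 85 mm) begins 54 mm behind the grasp point. The pads swing forward as they close: fully open they stand 13 mm farther back than shut.
Start: joints at [1.179, 0.353, 1.633, -0, 1.155, -0.002], TCP at [237.501, 578.119, 253.281] pointing down, gripper open.
Joint ranges: [-2.63, 2.63], [-0.92, 2.1], [0.06, 2.66], [-1.3, 4.44], [0, 2.69], [-3.02, 3.02]. Speed limits (rad/s): [2.22, 2.22, 2.79, 3.14, 3.14, 3.14].

### API

Orientations are given as [roll, pitch, yaw] about the fixed x, y, z axes, in that order (R = Rz(yaw) Ry(pitch) Rx(roll)).
In Python, from rig import r gives the robot as it stands.
- The arm moves only by the tool carry_out, never from a script. Its argument "rows" is text: rows parted by semicolons, each of 5 numbers parted by spaces: the opening, from 0 (shut) to 1 (fully open), then the shift along the tool's x, y, z in units of 30 mm (1.0 is 30 mm), then the turn about the tool's z in units of 8 degrees (1.0 is 8 degrees). A call has 1 to 12 rows; each row shifts and turns the commanded pose from where the row before left it, along the tool's axes as they then stand; what a row does not reach is not made up. A row lasts 1/8 s, in which the tool goes at most 62.5 mm and 10.7 degrees, less where a joint would pass 70% of its speed; a pose out of reach is approached as far as the arm can. A call is refused whole if a number of a shift passes 1 or a number of a turn 1, either way. A call with a gripper value outside its range is refused whole. The fingers move at their own pace and stop on an object; "newtons" is the grip in N (left out, the last holds). Time passes only in rows, so rows that do not move let the fingers close. It gives the time, the measured TCP pose, the force and the opening at its end, in the units of the state.
- r.sense(): the state, without advancing time (a new reading comes with each control period).
- r.grab_frame(name): name is "side" or "top"; returns the picture (400x640x3 uint8, blue, green, red); there is no depth.
- r.get_calibration(name): a dict with "intrinsics" (3x3 intrinsics, pixels), "position" and "rotation" of the camera in the world. Camera axes: x right, y up, looking along -z (the intrinsics and any distortion apply to the point x, -y, -z); pixel columns grow to the right and rows downward; lengths in mm; the calibration is good to about 2 mm. A picture is of the moment at which its call begins. get_calibration takes no time and is no camera call.
- r.sign_off(): hands the job in, once; it reports no verdict.
The state is a dict: "clock": time; "qpos": joint angles; "qvel": joint speeds; "joint_efforts": joint torques, N m; "eef_pos": TCP position; "tcp_rot": TCP orientation; "contact_force": force on the tool from outside, world axes, zero at the start; "wrist_torque": the same for the moment, N m; "opening": opening from 0.0 (shut) to 1.0 (fully open).
Only numpy, scipy, OpenCV 4.12 (cv2) and the standard library are available. Lean on these libraries where they do the work, as an engineer would, in place of code of your own. Each camera call takes 0.05 s, during which the arm holds its last target.

## Working session

There is one attempt and no reset: what is moved stays moved. The work goes in short steps, Python scripts to look and compute and a tool call to move; the robot and the scene stay as the last step left them, time stands still between calls to the robot, and variables do not carry over. Pictures are saved under pics/ and viewed, and the job is handed in when it is done.

Besides the shell and the picture viewer there is one more tool, called after "Emit:" in YAML: its name, and indented under it one key for each argument. carry_out: Moves the arm, as the interface text tells. Its arguments: {"type":"object","properties":{"rows":{"type":"string"},"newtons":{"type":"number"}},"required":["rows"]}

```bash
ls; mkdir -p pics
python3 - <<'E'
from rig import r
import cv2
s=r.sense(); print(s)
for n in("side","top"):
    cv2.imwrite(f"pics/{n}0.png",r.grab_frame(n)); print(n,r.get_calibration(n))
E
```

```text
pics
{'clock': 0.0, 'qpos': array([ 1.17860307e+00,  3.53670273e-01,  1.63417927e+00, -1.58457557e-05,
        1.15519371e+00, -2.40411328e-03]), 'qvel': array([-6.55896429e-04,  1.28317911e-04, -9.58625575e-05,  6.12329156e-04,
       -5.91531005e-04, -2.74988764e-04]), 'joint_efforts': array([-1.22715701e-03, -6.05254126e+01, -3.42060256e+01, -1.13157630e-04,
        9.48703353e-03, -8.67748156e-06]), 'eef_pos': array([237.3227252 , 577.68077559, 252.52853133]), 'tcp_rot': array([-3.14014202e+00,  1.10001195e-05,  2.75180993e+00]), 'contact_force': array([-0.08431882,  0.97892433,  0.37483913]), 'wrist_torque': array([-0.01902982, -0.01143372, -0.02272254]), 'opening': 1.0025909637405357}
side {'intrinsics': array([[420.20857608,   0.        , 321.82437732],
       [  0.        , 420.20857608, 200.49063266],
       [  0.        ,   0.        ,   1.        ]]), 'position': array([ -69.44312321, -666.59567291,  850.31176993]), 'rotation': array([ 0.846539  , -0.00254115, -0.67812392])}
top {'intrinsics': array([[488.10553236,   0.        , 320.18219145],
       [  0.        , 488.10553236, 200.41735004],
       [  0.        ,   0.        ,   1.        ]]), 'position': array([ 375.76970837,   10.26389576, 1502.3955751 ]), 'rotation': array([ 8.98424774e-02,  1.27794760e-04, -1.58856227e+00])}
```

View pics/side0.png

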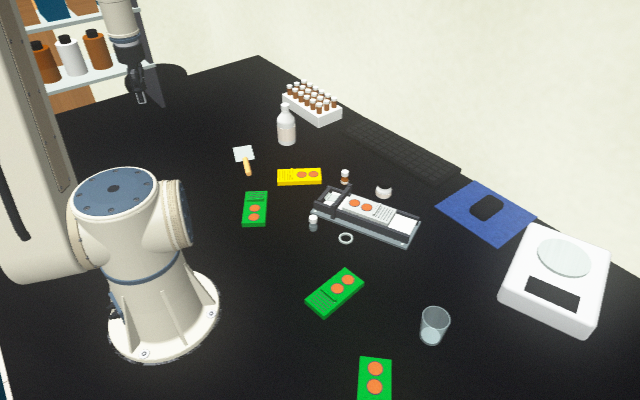

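View pics/top0.png

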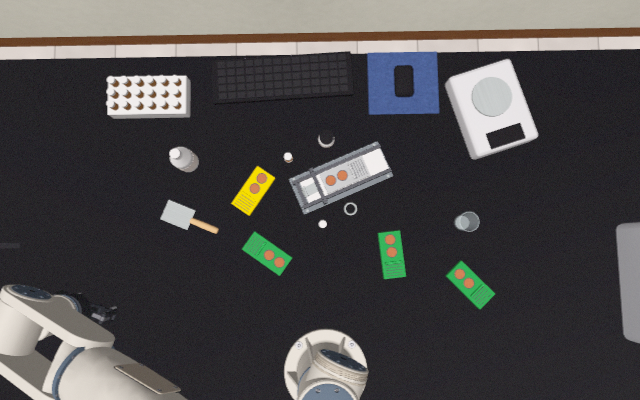

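The station is at about (340,178) in the top view, with the clamp bar at about (310,187) and the lane running to image left (+y). I'll crop in for detail.

Run:
```python
import cv2
a=cv2.imread("pics/top0.png")[125:235,270:410]; cv2.imwrite("pics/topc.png",cv2.resize(a,None,fx=5,fy=5,interpolation=cv2.INTER_CUBIC))
a=cv2.imread("pics/side0.png")[165:255,300:430]; cv2.imwrite("pics/sidec.png",cv2.resize(a,None,fx=6,fy=6,interpolation=cv2.INTER_CUBIC))
```

```text
(no output)
```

View pics/topc.png

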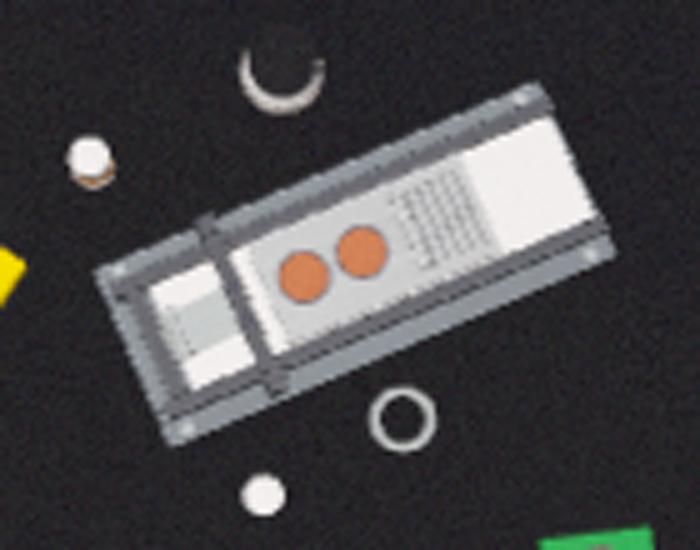

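View pics/sidec.png

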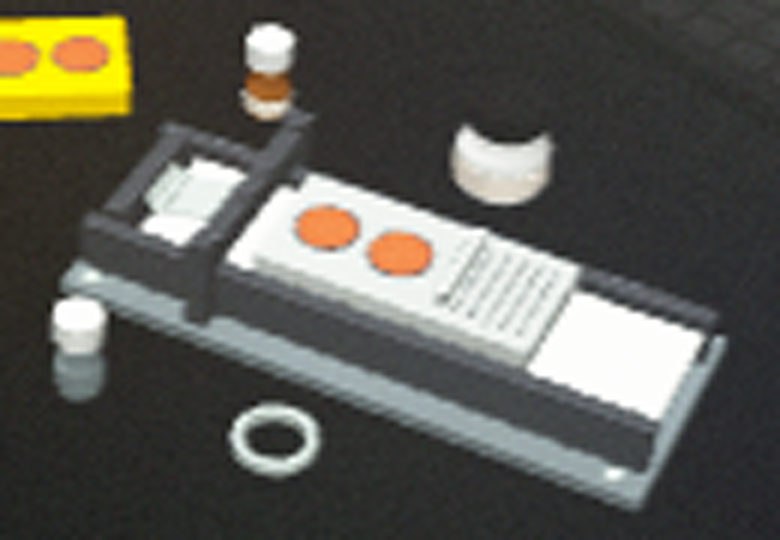

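```bash
cat > h.py <<'E'
import numpy as np,cv2
from scipy.spatial.transform import Rotation as R
from rig import r
def ray(n,uv,z):
    c=r.get_calibration(n);K=c["intrinsics"];M=R.from_euler("xyz",c["rotation"]).as_matrix()
    d=np.linalg.inv(K)@[uv[0],uv[1],1]; d=M@(d*[1,-1,-1]); p=c["position"]
    return p+d*(z-p[2])/d[2]
def proj(n,P):
    c=r.get_calibration(n);K=c["intrinsics"];M=R.from_euler("xyz",c["rotation"]).as_matrix()
    q=(M.T@(np.asarray(P,float)-c["position"]))*[1,-1,-1]; q=K@q; return q[:2]/q[2]
def discs(n,im,z=46):
    h=cv2.cvtColor(im,cv2.COLOR_BGR2HSV);m=cv2.inRange(h,(5,110,110),(16,255,255))
    k,l,s,c=cv2.connectedComponentsWithStats(m)
    return [(c[i].round(1),s[i,4],ray(n,c[i],z).round(1)) for i in range(1,k) if s[i,4]>20]
E
python3 - <<'E'
from h import *
for n in("top","side"):
    im=cv2.imread(f"pics/{n}0.png")
    for d in discs(n,im): print(n,*d)
im=cv2.imread("pics/top0.png");g=im.max(2)
m=(g>75).astype(np.uint8);m=cv2.morphologyEx(m,cv2.MORPH_CLOSE,np.ones((5,5)))
k,l=cv2.connectedComponents(m);i=l[178,350];
cs,_=cv2.findContours((l==i).astype(np.uint8),0,1);b=cv2.boxPoints(cv2.minAreaRect(cs[0]));
for p in b: print(p,ray("top",p,10).round(1))
w=[ray("top",p,10) for p in b];print([np.linalg.norm(w[i]-w[i-1]).round(1) for i in range(4)])
for p in [(305,214),(393.4,175),(378,141.4),(289,178.6)]: print(ray("top",p,10).round(1))
E
```

```text
top [341.9 175. ] 68 [582.5 -58.7  46. ]
top [261.3 177.8] 69 [578.3 184.   46. ]
top [330.1 179.9] 67 [568.4 -22.7  46. ]
top [254. 188.] 69 [547.9 206.2  46. ]
top [389.8 239.1] 70 [ 387.7 -197.    46. ]
top [391.3 251.7] 72 [ 350.3 -200.2   46. ]
top [268.8 254.8] 68 [347.8 163.5  46. ]
top [278.9 262. ] 70 [326.1 133.5  46. ]
top [459.3 273.6] 73 [ 282.4 -399.3   46. ]
top [468.5 282.6] 73 [ 255.7 -425.1   46. ]
side [27.3 12. ] 406 [ 202.9 2404.5   46. ]
side [82.3  6.3] 387 [ 483.5 2315.6   46. ]
side [45.8 54.9] 855 [ 135.6 1665.7   46. ]
side [96.7 51.8] 592 [ 334.5 1553.5   46. ]
side [71.2 99.2] 788 [ 107.7 1131.1   46. ]
side [297.8  96.8] 113 [820.8 588.5  46. ]
side [333.5 104.5] 24 [892.  451.2  46. ]
side [312.4 106.4] 25 [818.6 490.6  46. ]
side [326.4 107.4] 23 [856.1 450.8  46. ]
side [318.5 109.9] 28 [820.4 455.   46. ]
side [313.1 173.6] 42 [560.7 155.5  46. ]
side [301.3 174.1] 38 [530.5 176.7  46. ]
side [344.2 179.1] 28 [618.3  74.2  46. ]
side [354.2 202.5] 52 [569.7 -24.8  46. ]
side [254.4 207.7] 53 [334.2 135.6  46. ]
side [366.4 206.9] 56 [584.  -60.4  46. ]
side [253.5 216.6] 56 [312.7 105.9  46. ]
side [347.5 279.1] 91 [ 372.7 -218.5   46. ]
side [336.8 287.9] 93 [ 336.3 -222.1   46. ]
side [374.9 368. ] 157 [ 269.1 -418.2   46. ]
side [374.2 386.2] 171 [ 242.5 -443.4   46. ]
[287.4671 177.5828] [582.7 107.7  10. ]
[377.51477 138.73871] [ 699.3 -173.4   10. ]
[393.46033 175.70337] [ 582.7 -219.2   10. ]
[303.41266 214.54745] [467.7  60.2  10. ]
[np.float64(124.4), np.float64(304.3), np.float64(125.3), np.float64(302.2)]
[469.3  55.3  10. ]
[ 584.9 -219.1   10. ]
[ 690.9 -174.6   10. ]
[579.4 103.   10. ]
```

Run:
```python
from h import *
u=np.array([-.3827,.9239]);v=np.array([-.9239,-.3827])
def S(n,x,y,z,t):
    o,s,f=((270,125),5,0) if n=="top" else ((300,165),6,0)
    # centre-of-pixel convention of cv2.resize
    p=((x+.5)/s-.5+o[0],(y+.5)/s-.5+o[1]); w=ray(n,p,z)[:2]; print(t,n,w.round(1),"u %.1f v %.1f"%(w@u,w@v))
S("side",580,265,46,"rear corner far");S("side",523,360,46,"rear corner near")
S("top",468,155,46,"rear corner far");S("top",500,250,46,"rear near")
S("top",218,222,58,"clamp up edge");S("top",283,368,58,"clamp up edge")
S("top",145,285,44,"stop face far");S("top",185,392,44,"stop face near")
S("side",300,175,46,"nose far");
S("side",305,118,62,"clamp post far");S("side",213,320,10,"post near foot")
S("top",95,268,10,"base");S("top",175,445,10,"base");S("top",617,250,10,"base");S("top",540,82,10,"base")
S("side",640,508,10,"base near rear");S("side",725,340,10,"base far rear");S("side",62,283,10,"base near front")
S("top",215,218,62,"post upstr");S("top",285,378,62,"post upstr")
S("side",305,180,46,"nosefar"); S("top",270,345,46,"?")
for d in [(582.5,-58.7),(568.4,-22.7),(569.7,-24.8),(584,-60.4)]: print(np.array(d)@u,np.array(d)@v)
```

```text
rear corner far side [ 644.7 -118.8] u -356.5 v -550.2
rear corner near side [ 578.2 -146.9] u -357.0 v -478.0
rear corner far top [ 640.6 -124.2] u -359.9 v -544.3
rear near top [ 582.3 -142. ] u -354.0 v -483.7
clamp up edge top [600.5  27.3] u -204.6 v -565.3
clamp up edge top [512.2  -9.9] u -205.1 v -469.4
stop face far top [565.2  72.1] u -149.7 v -549.7
stop face near top [500.1  49. ] u -146.1 v -480.8
nose far side [585.1  12.4] u -212.4 v -545.3
clamp post far side [602.8  29.7] u -203.2 v -568.3
post near foot side [510.4 -11.1] u -205.6 v -467.3
base top [580.7 104.2] u -126.0 v -576.4
base top [470.5  56.5] u -127.9 v -456.3
base top [ 586.1 -217.9] u -425.7 v -458.1
base top [ 692.2 -173.4] u -425.1 v -573.1
base near rear side [ 580.8 -222.1] u -427.5 v -451.6
base far rear side [ 692.1 -174.3] u -425.9 v -572.7
base near front side [469.7  54.8] u -129.1 v -454.9
post upstr top [602.3  29. ] u -203.7 v -567.6
post upstr top [505.8 -10.9] u -203.6 v -463.2
nosefar side [584.5   8.1] u -216.2 v -543.1
? top [527.3  -2.5] u -204.1 v -486.2
-277.15567999999996 -515.7072600000001
-238.49920999999998 -516.4574700000001
-240.93691 -516.8548700000001
-279.30035999999996 -516.44252
```

Emit:
carry_out:
  rows: "0 0 0 0 1; 0 0 0 0 1; 0 0 0 0 1; 0 0 0 0 1; 0 0 0 0 1; 0 0 0 0 0.65; 0 0 0 0 0"
  newtons: 60

```text
clock: 0.98
eef_pos: [237.4, 577.9, 252.9]
tcp_rot: [-3.141, 0.0, 1.964]
contact_force: [0.3, -0.4, 0.3]
opening: -0.0
```

Emit:
carry_out:
  rows: "0 -1 0.1 0 0; 0 -1 0.1 0 0; 0 -1 0.1 0 0; 0 -1 0.1 0 0; 0 -1 0.1 0 0; 0 -1 0.1 0 0; 0 -1 0.1 0 0; 0 -1 0.1 0 0; 0 -1 0.1 0 0; 0 -1 0.1 0 0; 0 -1 0.1 0 0; 0 -1 0.1 0 0"

```text
clock: 2.48
eef_pos: [408.7, 258.3, 253.3]
tcp_rot: [-3.142, 0.0, 1.965]
contact_force: [0.8, 0.5, -1.5]
opening: 0.005
```

Emit:
carry_out:
  rows: "0 -1 0.1 0 0; 0 -1 0.1 0 0; 0 -1 0.1 0 0; 0 -1 0.1 0 0; 0 -1 0.1 0 0; 0 -1 0.1 0 0; 0 -1 0.1 0 0; 0 -1 0.1 0 0; 0 -1 0.1 0 0; 0 -1 0.1 0 0; 0 -1 0.1 0 0; 0 -1 0.1 0 0"

```text
clock: 3.98
eef_pos: [579.5, -60.7, 253.2]
tcp_rot: [-3.141, -0.0, 1.965]
contact_force: [0.5, -0.9, 0.8]
opening: -0.004
```

Emit:
carry_out:
  rows: "0 -0.8 0.05 0 0; 0 -0.8 0.05 0 0; 0 0 0 1 0; 0 0 0 1 0; 0 0 0 0 0"

```text
clock: 4.6
eef_pos: [598.9, -103.0, 191.1]
tcp_rot: [-3.138, -0.003, 1.963]
contact_force: [-0.3, 0.2, -0.4]
opening: -0.001
```

Emit:
carry_out:
  rows: "0 -0.15 0.07 1 0; 0 0 0 1 0; 0 0 0 1 0; 0 0 0 0.3 0; 0 0 0 0 0;0 0 0 0 0"

```text
clock: 5.35
eef_pos: [605.0, -106.5, 95.9]
tcp_rot: [3.14, 0.001, 1.963]
contact_force: [0.0, -1.1, 0.3]
opening: 0.001
```

Run:
```python
from h import *
for n,(x,y) in(("top",(270,125)),("side",(300,165))):
    im=r.grab_frame(n); cv2.imwrite(f"pics/{n}1.png",cv2.resize(im[y-20:y+100,x:x+140],None,fx=5,fy=5,interpolation=cv2.INTER_CUBIC))
    print(discs(n,im)) if n=="top" else 0
s=r.sense();print(s["eef_pos"],s["contact_force"],s["clock"])
```

```text
[(array([261.3, 177.8]), np.int32(70), array([578.4, 184.2,  46. ])), (array([330. , 179.9]), np.int32(68), array([568.2, -22.6,  46. ])), (array([254.1, 188. ]), np.int32(71), array([548. , 205.8,  46. ])), (array([459.3, 273.6]), np.int32(73), array([ 282.4, -399.3,   46. ])), (array([468.5, 282.6]), np.int32(74), array([ 255.6, -425.2,   46. ]))]
[ 604.77833343 -106.42241592   95.63700767] [-0.0156559   0.43280375 -0.10348672] 5.45
```

View pics/side1.png

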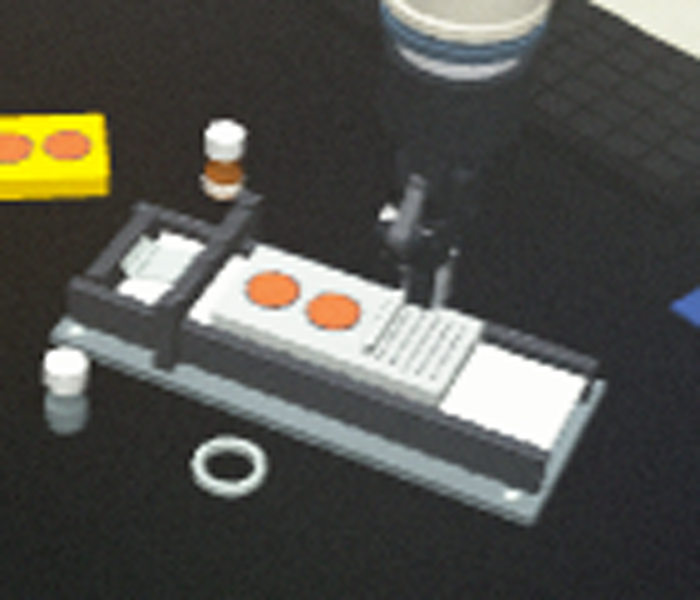

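View pics/top1.png

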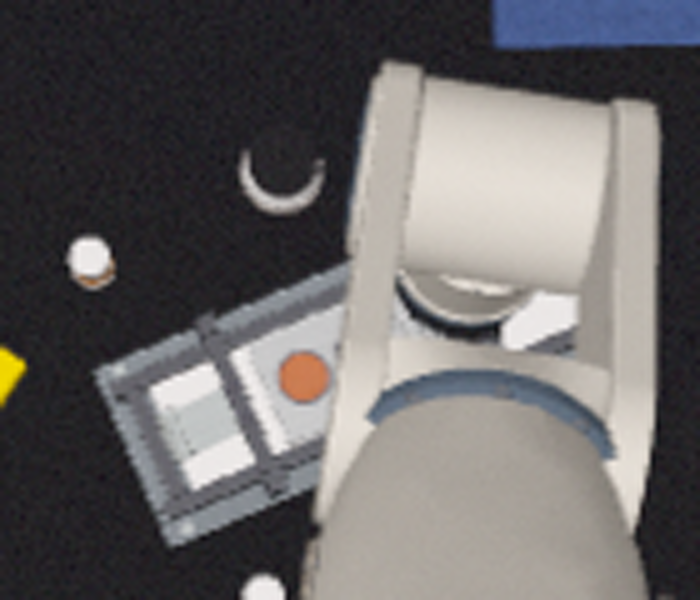

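The side view shows the closed fingers above the rest, behind the rib at about (400,290) in the crop. The tip is at u=-330, and the rib face is at about -313. I'll descend next.

Emit:
carry_out:
  rows: "0 0 0.07 0.7 0; 0 0 0 0.1 0; 0 0 0 0.05 0; 0 0 0 0 0"

```text
clock: 5.95
eef_pos: [605.9, -105.5, 68.7]
tcp_rot: [-3.141, -0.0, 1.963]
contact_force: [0.4, -0.5, 1.0]
opening: 0.003
```

Emit:
carry_out:
  rows: "0 0 0 0.1 0; 0 0 0 0 0"

```text
clock: 6.2
eef_pos: [606.3, -105.6, 66.4]
tcp_rot: [3.141, 0.001, 1.963]
contact_force: [-2.5, 0.5, 7.4]
opening: 0.002
```

Emit:
carry_out:
  rows: "0 0 0 0.1 0; 0 0 0 0.1 0; 0 0 0 0 0"

```text
clock: 6.58
eef_pos: [606.4, -105.6, 60.8]
tcp_rot: [3.141, 0.001, 1.963]
contact_force: [-2.1, 0.3, 11.2]
opening: 0.002
```

Emit:
carry_out:
  rows: "0 0 0 0.1 0; 0 0 0 0 0"

```text
clock: 6.82
eef_pos: [606.4, -105.6, 58.1]
tcp_rot: [3.141, 0.001, 1.963]
contact_force: [-3.3, 0.5, 12.4]
opening: 0.002
```

Emit:
carry_out:
  rows: "0 0 0 0.05 0; 0 0 0 0 0"

```text
clock: 7.08
eef_pos: [606.5, -105.6, 57.7]
tcp_rot: [3.141, 0.001, 1.963]
contact_force: [-6.8, 0.9, 24.2]
opening: 0.001
```

Run:
```python
from h import *
n="side";x,y=300,145;im=r.grab_frame(n); cv2.imwrite(f"pics/{n}2.png",cv2.resize(im[y:y+120,x:x+140],None,fx=5,fy=5,interpolation=cv2.INTER_CUBIC))
print([d for d in discs(n,im,36) if 190<d[0][1]<220])
s=r.sense();print(s["eef_pos"],s["contact_force"],s["clock"])
```

```text
[(array([354. , 205.1]), np.int32(53), array([569.6, -24.9,  36. ])), (array([254.4, 207.7]), np.int32(53), array([339.2, 145.6,  36. ])), (array([366. , 209.4]), np.int32(54), array([584.1, -59.7,  36. ])), (array([253.5, 216.6]), np.int32(56), array([317.4, 115.5,  36. ]))]
[ 606.50433303 -105.61390801   57.77758513] [-6.71843507  1.65312769 24.12681229] 7.125
```

View pics/side2.png

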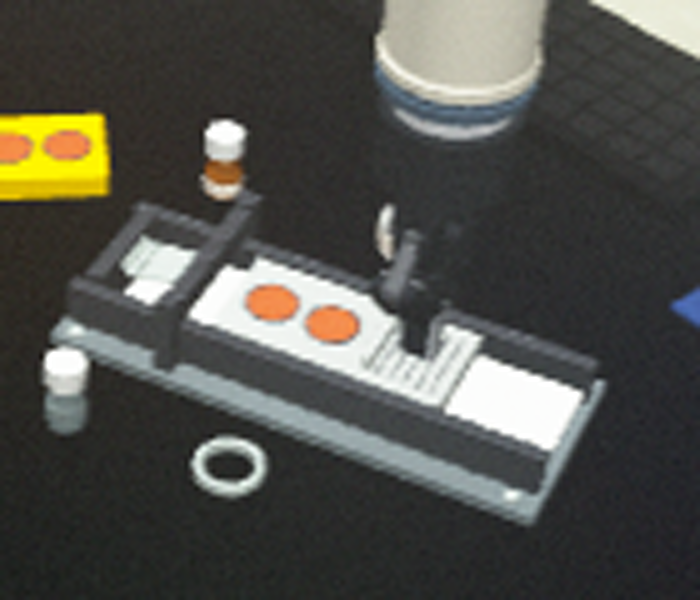

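The carrier is bottomed out at 24 N and hasn't moved forward. Sliding it now.

Emit:
carry_out:
  rows: "0 0.15 0 0 0; 0 0.2 0 0 0; 0 0.2 0 0 0; 0 0 0 0 0"

```text
clock: 7.62
eef_pos: [602.4, -91.7, 58.0]
tcp_rot: [3.137, 0.005, 1.964]
contact_force: [-0.2, -6.6, 16.0]
opening: 0.002
```

Run:
```python
from h import *
n="side";im=r.grab_frame(n)
print([d for d in discs(n,im,36) if 190<d[0][1]<220 and d[0][0]>270])
```

```text
[(array([349.8, 203.2]), np.int32(53), array([565.7, -10.9,  36. ])), (array([361.7, 207.5]), np.int32(52), array([580.1, -46.3,  36. ]))]
```

Emit:
carry_out:
  rows: "0 0.15 0 0.04 0; 0 0.2 0 0 0; 0 0.2 0 0 0; 0 0 0 0 0"

```text
clock: 8.18
eef_pos: [597.1, -77.8, 57.9]
tcp_rot: [3.135, 0.007, 1.964]
contact_force: [-0.3, -14.0, 24.6]
opening: 0.002
```

Run:
```python
from h import *
n="side";im=r.grab_frame(n)
print([d for d in discs(n,im,36) if 180<d[0][1]<220 and d[0][0]>270])
```

```text
[(array([345.8, 201.8]), np.int32(49), array([560.6,   0.9,  36. ])), (array([357.5, 206. ]), np.int32(56), array([574.9, -34. ,  36. ]))]
```

Emit:
carry_out:
  rows: "0 0.2 0 0 0; 0 0.2 0 0 0; 0 0.2 0 0 0; 0 0 0 0 0"

```text
clock: 8.72
eef_pos: [590.5, -61.0, 57.9]
tcp_rot: [3.135, 0.007, 1.964]
contact_force: [-0.8, -14.2, 26.1]
opening: -0.002
```

Run:
```python
from h import *
n="side";x,y=300,145;im=r.grab_frame(n)
print([d for d in discs(n,im,36) if 180<d[0][1]<220 and d[0][0]>270])
cv2.imwrite(f"pics/{n}3.png",cv2.resize(im[y:y+120,x:x+140],None,fx=5,fy=5,interpolation=cv2.INTER_CUBIC))
```

```text
[(array([352.1, 204.1]), np.int32(53), array([568.2, -17.9,  36. ]))]
```

View pics/side3.png

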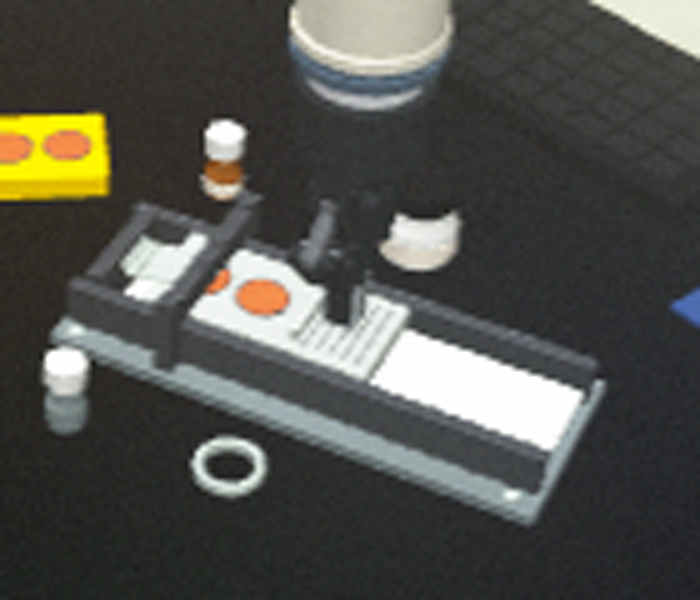

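The front disc is passing under the clamp bar at about (215,280), so the nose is around x=33 mm. Continuing.

Emit:
carry_out:
  rows: "0 0.2 0 0 0; 0 0.2 0 0 0; 0 0.1 0 0 0; 0 0 0 0 0"

```text
clock: 9.28
eef_pos: [585.7, -47.7, 57.9]
tcp_rot: [3.133, 0.008, 1.964]
contact_force: [2.6, -18.0, 22.6]
opening: 0.001
```

Emit:
carry_out:
  rows: "0 0.1 0 0 0; 0 0.1 0 0 0; 0 0 0 0 0"

```text
clock: 9.65
eef_pos: [583.5, -42.2, 57.9]
tcp_rot: [3.133, 0.009, 1.964]
contact_force: [3.8, -20.0, 23.6]
opening: 0.001
```

Run:
```python
from h import *
n="side";x,y=300,145;im=r.grab_frame(n)
print([d for d in discs(n,im,36) if 180<d[0][1]<220 and d[0][0]>270])
cv2.imwrite(f"pics/{n}4.png",cv2.resize(im[y:y+120,x:x+140],None,fx=5,fy=5,interpolation=cv2.INTER_CUBIC))
```

```text
[(array([347.1, 202.2]), np.int32(55), array([562.5,  -2.9,  36. ]))]
```

View pics/side4.png

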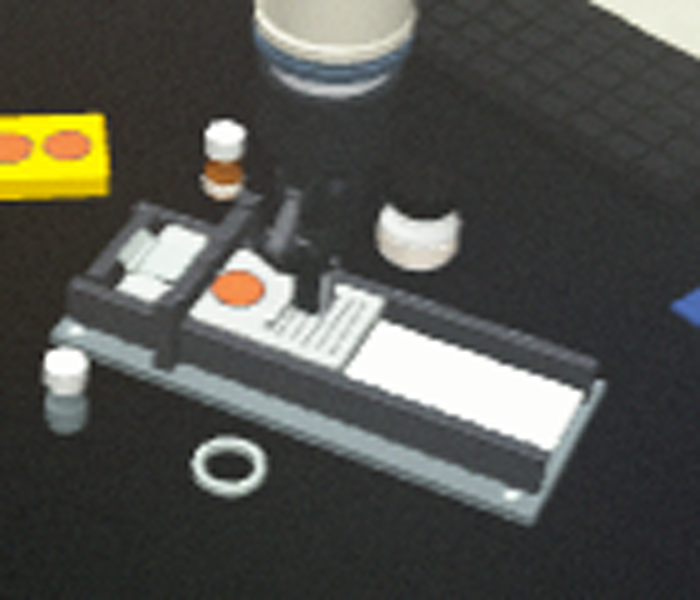

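Emit:
carry_out:
  rows: "0 0.1 0 0 0; 0 0 0 0 0"

```text
clock: 9.95
eef_pos: [582.3, -39.4, 57.9]
tcp_rot: [3.133, 0.008, 1.964]
contact_force: [2.5, -19.3, 23.8]
opening: -0.004
```

Emit:
carry_out:
  rows: "0 0.1 0 0 0; 0 0 0 0 0"

```text
clock: 10.2
eef_pos: [581.2, -36.6, 57.9]
tcp_rot: [3.133, 0.008, 1.964]
contact_force: [2.1, -18.4, 24.0]
opening: -0.0
```

Emit:
carry_out:
  rows: "0 0.1 0 0 0; 0 0 0 0 0"

```text
clock: 10.45
eef_pos: [580.9, -35.8, 58.0]
tcp_rot: [3.133, 0.012, 1.966]
contact_force: [5.5, -33.1, 20.5]
opening: 0.002
```

Run:
```python
from h import *
n="side";x,y=300,145;im=r.grab_frame(n)
print([(d,d[2][:2]@np.array([-.3827,.9239])) for d in discs(n,im,36) if 180<d[0][1]<220 and d[0][0]>270])
cv2.imwrite(f"pics/{n}5.png",cv2.resize(im[y:y+120,x:x+140],None,fx=5,fy=5,interpolation=cv2.INTER_CUBIC))
```

```text
[((array([345.5, 201.7]), np.int32(46), array([560.1,   1.8,  36. ])), np.float64(-212.68725))]
```

View pics/side5.png

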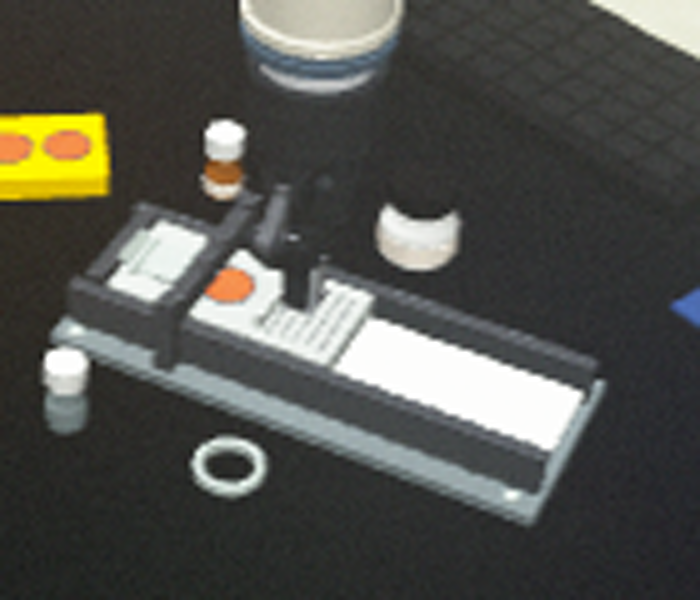

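The force jumped to 33 N with motion halted, and the tip front is at u=-244.4, which is where the rib should be when home. So the carrier is against the stop. I'll ease off the push and lift straight up.

Emit:
carry_out:
  rows: "0 -0.1 0 0 0; 0 0 0 0 0"

```text
clock: 10.75
eef_pos: [581.0, -36.1, 57.9]
tcp_rot: [3.133, 0.007, 1.964]
contact_force: [2.5, -15.5, 25.8]
opening: -0.004
```

Emit:
carry_out:
  rows: "0 -0.05 0 0 0; 0 0 0 0 0; 0 0 0 -0.08 0; 0 0 0 -0.08 0; 0 0 0 -0.1 0; 0 0 0 0 0"

```text
clock: 11.5
eef_pos: [580.0, -36.2, 63.2]
tcp_rot: [3.136, 0.005, 1.963]
contact_force: [7.3, -8.1, -1.1]
opening: -0.002
```

Emit:
carry_out:
  rows: "0 -0.15 0 0 0; 0 0 0 0 0; 0 0 0 -0.2 0; 0 0 0 -0.3 0; 0 0 0 0 0"

```text
clock: 12.12
eef_pos: [578.9, -38.8, 77.9]
tcp_rot: [3.14, 0.001, 1.963]
contact_force: [0.3, 0.2, 0.1]
opening: -0.002
```

Run:
```python
from h import *
n="side";x,y=300,145;im=r.grab_frame(n)
print([(d,d[2][:2]@np.array([-.3827,.9239])) for d in discs(n,im,36) if 180<d[0][1]<220 and d[0][0]>270])
cv2.imwrite(f"pics/{n}6.png",cv2.resize(im[y:y+120,x:x+140],None,fx=5,fy=5,interpolation=cv2.INTER_CUBIC))
```

```text
[((array([345.8, 200.8]), np.int32(43), array([563.6,   4.1,  36. ])), np.float64(-211.90173))]
```

View pics/side6.png

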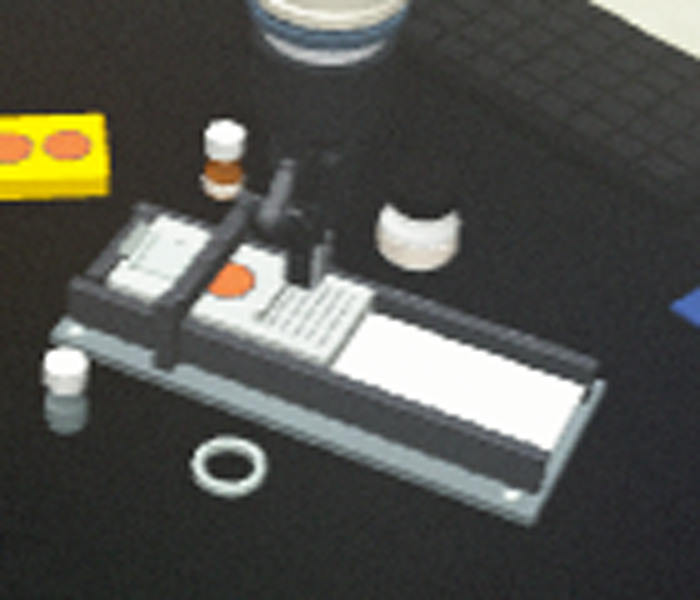

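Contact force is zero and the carrier has stayed home: the white nose fills the gap to the stop at about (120,260). I'll raise the arm and move clear to check from above.

Emit:
carry_out:
  rows: "0 0 0 -1 0; 0 0 0 -1 0; 0 0 0 -1 0; 0 0 0 -1 0; 0 0 0 -1 0; 0 1 -1 0 0; 0 1 -1 0 0; 0 1 -1 0 0; 0 1 -1 0 0; 0 1 -1 0 0; 0 1 -1 0 0; 0 0 0 0 0"

```text
clock: 13.68
eef_pos: [340.6, 59.1, 226.6]
tcp_rot: [-3.141, -0.001, 1.965]
contact_force: [1.6, 0.2, 0.4]
opening: -0.003
```

Emit:
carry_out:
  rows: "0 1 -0.5 0 0; 0 1 -0.5 0 0; 0 1 -0.5 0 0; 0 1 0 0 0; 0 1 0 0 0; 0 0 0 0 0; 0 0 0 0 0"

```text
clock: 14.55
eef_pos: [244.8, 179.9, 226.9]
tcp_rot: [-3.142, 0.0, 1.964]
contact_force: [0.7, -0.8, -0.3]
opening: -0.001
```

Run:
```python
from h import *
for n,(x,y) in(("top",(270,125)),("side",(300,145))):
    im=r.grab_frame(n); cv2.imwrite(f"pics/{n}7.png",im); cv2.imwrite(f"pics/{n}7c.png",cv2.resize(im[y:y+120,x:x+140],None,fx=5,fy=5,interpolation=cv2.INTER_CUBIC))
    print([(d,d[2][:2]@np.array([-.3827,.9239])) for d in discs(n,im,40) if 170<d[0][1]<220 and 300<d[0][0]<400])
s=r.sense();print(s["eef_pos"],s["contact_force"],s["clock"])
```

```text
[((array([322. , 183.3]), np.int32(49), array([559.4,   1.8,  40. ])), np.float64(-212.41935999999998))]
[((array([313.1, 173.6]), np.int32(42), array([565.4, 161.6,  40. ])), np.float64(-67.07633999999997)), ((array([301.3, 174.1]), np.int32(38), array([535., 183.,  40.])), np.float64(-35.67079999999998)), ((array([344.2, 179.1]), np.int32(28), array([623.4,  79.8,  40. ])), np.float64(-164.84796)), ((array([345.8, 200.8]), np.int32(43), array([560.5,   0.8,  40. ])), np.float64(-213.76422999999997))]
[244.78666695 179.52893198 226.84536115] [ 0.50023506 -0.30915618 -0.27416818] 14.65
```

View pics/top7c.png

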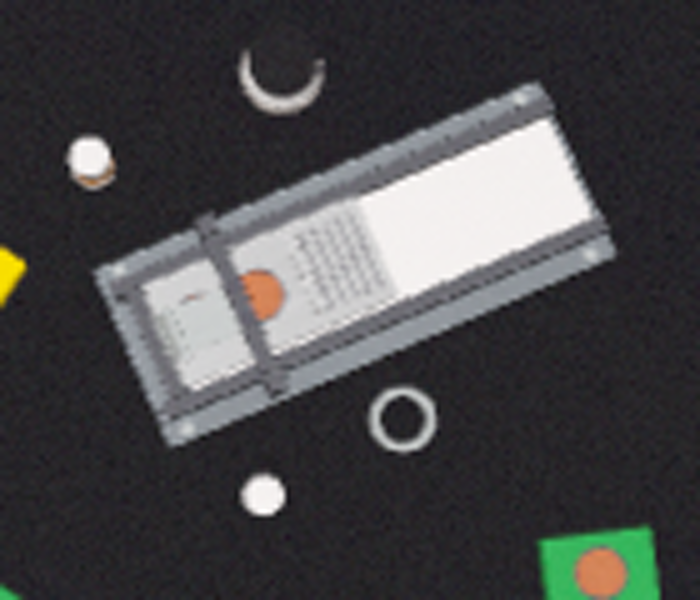

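View pics/side7c.png

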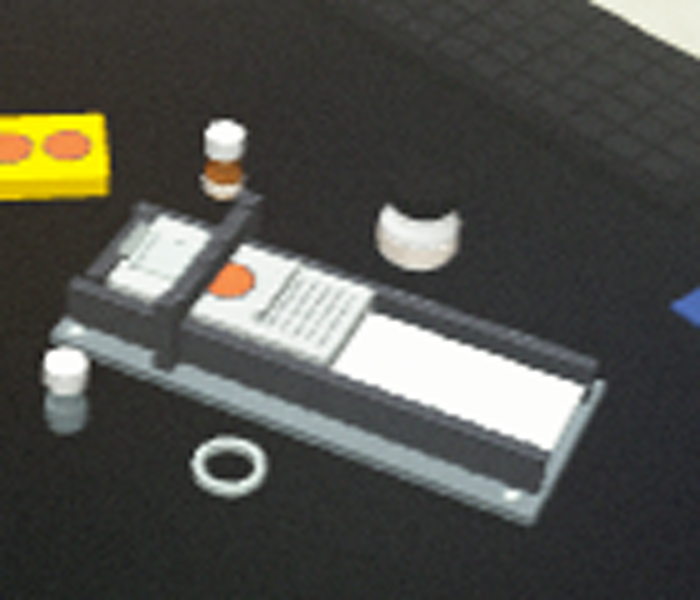

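View pics/top7.png

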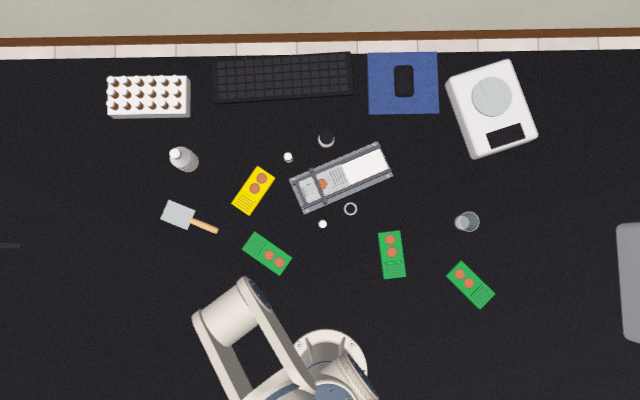

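Run:
```python
from h import *
u=np.array([-.3827,.9239])
for n,o,pts in(("side",(300,145),[(375,292),(333,363)]),("top",(270,125),[(362,200),(395,297)])):
  for z in (36,41,46):
    print(n,z,[(ray(n,((x+.5)/5-.5+o[0],(y+.5)/5-.5+o[1]),z)[:2]@u).round(1) for x,y in pts])
```

```text
side 36 [np.float64(-289.5), np.float64(-292.5)]
side 41 [np.float64(-291.3), np.float64(-294.4)]
side 46 [np.float64(-293.2), np.float64(-296.2)]
top 36 [np.float64(-291.2), np.float64(-285.6)]
top 41 [np.float64(-290.7), np.float64(-285.1)]
top 46 [np.float64(-290.1), np.float64(-284.6)]
```

```bash
python3 -c "
from rig import r
print(r.sign_off())"
```

```text
the job is handed in; nothing more can be done
None
```

The carrier is loaded, released and handed in. I pressed its finger rest down to the deck's bottom stop (about 24 N) before the nose reached the clamp bar. I then slid it under the bar and leaf with about 16–26 N of press. At the end stop the motion halted and the wrist's horizontal force jumped from about 19 to 33 N. After that I eased off the push, lifted straight up and moved the arm away. It took about 15 s of the 35 s.

**Last checks:**
- **Home:** in the top view the carrier's rear edge lies within about 1 mm of where it should be when home. The side view put it about 3 mm short, so the two views disagree a little; picking the edge by hand is uncertain by 2–3 mm. The force jump at the stop supports home.
- **Held down:** the carrier stayed under the bar and leaf after release, and looks flat in both views. I could not measure the leaf force or deck depth directly.
- **Surroundings:** the bystanders look unmoved in the final pictures, judged by eye, and the contact force on the tool is about zero.

**Slip:** during the approach I made one small sideways correction the wrong way. The fingertip pressed about 3–4 mm off the centre line, with no visible effect.

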